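# Shut the screening box over the mounted sample

## Task

Two alike metal screening boxes stand open on the test bench. Gently lower the hinged lid of the one that has the sample fixture inside until it is fully shut on its box, without letting it slam. Leave the lid of the empty box standing open.

Things in the scene. Friction and masses are not known exactly. Their poses are not given: they have to be found in the camera images.
- screen_box: Box to shut: aluminium box fixed to the bench, 110 (x) x 120 (y) x 75 mm high, walls 4 mm. Inside, below the rim: sample fixture (red-brown block, white disc, brass post). Origin: centre of underside, z up; x from front to hinge side, yaw within 1.2 of straight ahead. Hinge along y at x = +55, z = 75.5 mm. Lid: slab 110 x 120 x 10 mm plus a dark tab 50 wide, 20 long, 10 thick mid free edge.
- screen_lid (a joint): Lid angle of the box with the sample, rad: 0 = shut, flat on the rim (top 85.5 mm up), pi/2 = upright, stop 1.75. A point of the inner face r mm from the hinge is at box x = 55 - r cos q, z = 75.5 + r sin q; the outer face 10 mm further along (sin q, cos q). Stiff hinge: the lid stays where left; 1 to 5 N on the outer face at r = 85 closes it.
- spare_box: Empty box, leave open: aluminium box fixed to the bench, 110 (x) x 120 (y) x 75 mm high, walls 4 mm. Nothing inside. Origin: centre of underside, z up; x from front to hinge side, yaw within 1.2 of straight ahead. Hinge along y at x = +55, z = 75.5 mm. Lid: slab 110 x 120 x 10 mm plus a dark tab 50 wide, 20 long, 10 thick mid free edge.
- spare_lid (a joint): Lid angle of the empty box, rad: 0 = shut, flat on the rim (top 85.5 mm up), pi/2 = upright, stop 1.75. A point of the inner face r mm from the hinge is at box x = 55 - r cos q, z = 75.5 + r sin q; the outer face 10 mm further along (sin q, cos q). Stiff hinge: the lid stays where left; 1 to 5 N on the outer face at r = 85 closes it.
Things that resemble listed ones, but are neither listed nor needed, are in the scene too. What is shaped like the screen_box but blue or orange is not meant.

How it is judged:
By the outcome, as a careful person would: the job done as asked, in the order asked, and still so for the second after the job is handed in, with the robot touching nothing.
It also fails if it takes over 32 s, if anything falls off the work surface, if the arm or the gripper's body presses on something with over 40 N, if the wrist force passes 120 N, or if a joint passes its speed limit or range.

## Robot

A 6-joint arm with a two-finger parallel gripper is mounted at the origin on the work surface. World frame = base frame: x ahead of the robot, y to its left, z up, the work surface at z = 0. Lengths are in m, angles in rad, forces in N, time in s.
With the tool pointing down it reaches from about 0.3 to 0.85 m from the base axis. Payload 5.4 kg.
Tool frame: the origin (TCP) lies between the finger pads; the fingertips stand 14 mm ahead of it and the grasp point (between the pads) lies 5 mm behind it (r.tcp_to_tips is the distance from the TCP to the fingertips, in m); z points along the fingers, y is the line along which they close (so a half turn about z gives the same grasp; the last joint's range is limited). The gripper opens to 85 mm and grips with 20 to 120 N. Pads are 22 mm wide; open, the fingers measure 114 mm over their backs; the gripper's body (76 mm by 85 mm) begins 54 mm behind the grasp point. The pads swing forward as they close: fully open they stand 13 mm farther back than shut.
Start: joints at [-0.21, 0.158, 1.597, -0, 1.386, -0.21], TCP at [0.575, -0, 0.245] pointing down, gripper open.
Joint ranges: [-2.91, 2.91], [-0.94, 2.29], [0.18, 2.7], [-1.29, 4.43], [0.17, 2.64], [-3, 3]. Speed limits (rad/s): [2.57, 2.57, 3.14, 3.14, 3.14, 3.14].

## Interface

Orientations are given as a unit quaternion [w, x, y, z].
In Python, from cell import r, viewer, order gives the robot as it stands.
- The arm moves only by the shell command python3 -m creep 'ROWS'. ROWS is a JSON object of lists of equal length, an entry for each row: "xyz": the shift along the world's x, y, z scaled (see below), a list of three; "turn": the turn, a rotation vector about the world's x, y, z scaled (see below), a list of three; "gripper": the opening, from 0 (shut) to 1 (fully open). In form: {"xyz": [[x, y, z], ...], "turn": [[wx, wy, wz], ...], "gripper": [gripper, ...]}. A call has 1 to 8 rows; each row shifts and turns the commanded pose from where the row before left it; what a row does not reach is not made up. The controller multiplies each number of a shift by 0.1 m and each number of a turn by pi rad. A row lasts 1/12 s, in which the tool goes at most 41.7 mm and 7.16 degrees, less where a joint would pass 70% of its speed; a pose out of reach is approached as far as the arm can. A call with a number of a shift or a turn outside -1 to 1 is refused whole. A call with a gripper value outside its range is refused whole. The fingers move at their own pace and stop on an object; the grip force is fixed at half the most. Time passes only in rows, so rows that do not move let the fingers close. It gives the time, the measured TCP pose, the force, the opening and the grip force at its end, in the units of the state.
- r.read_state(): the state, without advancing time (a new reading comes with each control period).
- viewer.camera(name): name is "scene" or "side" or "wrist"; returns the picture (420x560x3 uint8, red, green, blue); there is no depth.
- viewer.camera_info(name): a dict with "K" (3x3 intrinsics, pixels), "world_from_camera" (4x4, takes a point from camera to world coordinates); the wrist camera has in their place "tool_from_camera" (4x4, takes a point from camera to tool coordinates, whose origin is the TCP and whose axes are the flange's). Camera axes: x right, y up, looking along -z (the intrinsics and any distortion apply to the point x, -y, -z); pixel columns grow to the right and rows downward; lengths in m; the calibration is good to about 2 mm. A picture is of the moment at which its call begins: read the wrist's pose just before it. camera_info takes no time and is no camera call.
- order.finish_job(): hands the job in; it is judged then, once.
The state is a dict: "time_s": time; "q": joint angles; "joint_velocities": joint speeds; "effort": joint torques, N m; "tool_pos": TCP position; "orientation": TCP orientation; "wrist_force": force on the tool from outside, world axes, zero at the start; "moment": the same for the moment, N m; "opening": finger opening in m; "gripper_force": force on a finger pad.
Only numpy, scipy, OpenCV 4.12 (cv2) and the standard library are available. Lean on these libraries where they do the work, as an engineer would, in place of code of your own. Each camera call takes 0.05 s, during which the arm holds its last target. There are 200 camera calls.

## Working session

There is one attempt and no reset: what is moved stays moved. The work goes in short steps, Python scripts to look and compute and a shell command to move; the robot and the scene stay as the last step left them, time stands still between calls to the robot, and variables do not carry over. Pictures are saved under pics/ and viewed, at most 10 in all, crops included, and the job is handed in when it is done.

```bash
mkdir -p pics
python3 - <<'E'
from cell import r,viewer
import cv2,numpy as np
s=r.read_state(); print(s)
for n in("scene","side"):
    im=viewer.camera(n); cv2.imwrite(f"pics/{n}0.png",im[:,:,::-1])
for n in("scene","side","wrist"): print(n,viewer.camera_info(n))
E
```

```text
{'time_s': 0.0, 'q': array([-2.10105563e-01,  1.59066161e-01,  1.59826292e+00,  1.30750341e-05,
        1.38621627e+00, -2.10093918e-01]), 'joint_velocities': array([ 0.00028719, -0.00042979, -0.00013704,  0.00089641, -0.00019914,
       -0.00030792]), 'effort': array([ 1.96016467e-04, -3.96006632e+01, -3.31426942e+01, -2.07608541e-04,
        8.36965773e-03, -3.09808388e-05]), 'tool_pos': array([5.74408903e-01, 1.05540355e-04, 2.44291907e-01]), 'orientation': array([-8.22682043e-04,  7.07111414e-01,  7.07101474e-01, -5.25826069e-04]), 'wrist_force': array([0.32470691, 0.31261841, 0.17699571]), 'moment': array([-0.01957492, -0.00235811, -0.01814586]), 'gripper_force': 0.0, 'opening': 0.08535950977031125}
scene {'K': array([[450.05322887,   0.        , 281.37283467],
       [  0.        , 450.05322887, 205.80346707],
       [  0.        ,   0.        ,   1.        ]]), 'world_from_camera': array([[-0.72884869, -0.37376776,  0.57365255,  1.26647708],
       [ 0.68464456, -0.38998947,  0.61576785,  0.72725126],
       [-0.00643571,  0.84154968,  0.54014138,  0.74456938],
       [ 0.    
[... 309 characters left out ...]
601691, -0.49999593,  0.80231979,  0.72102351],
       [ 0.01210772,  0.84641083,  0.53239282,  0.58760526],
       [ 0.        ,  0.        ,  0.        ,  1.        ]])}
wrist {'K': array([[296.41867768,   0.        , 283.1563776 ],
       [  0.        , 296.41867768, 210.39237271],
       [  0.        ,   0.        ,   1.        ]]), 'tool_from_camera': array([[ 2.96329227e-04,  9.64605647e-01,  2.63696527e-01,
         6.59957367e-02],
       [ 9.99999891e-01, -3.81205899e-04,  2.70705756e-04,
        -7.15273381e-04],
       [ 3.61646973e-04,  2.63696418e-01, -9.64605654e-01,
        -1.29597721e-01],
       [ 0.00000000e+00,  0.00000000e+00,  0.00000000e+00,
         1.00000000e+00]])}
```

View pics/scene0.png

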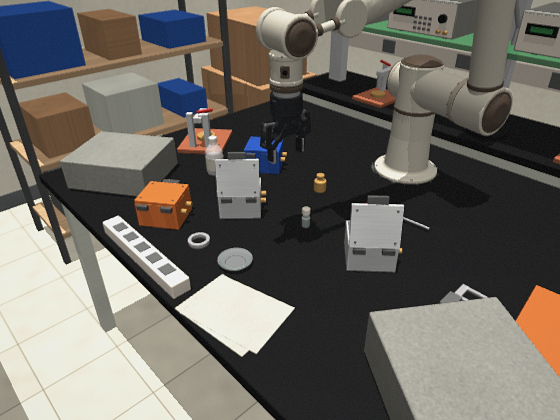

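View pics/side0.png

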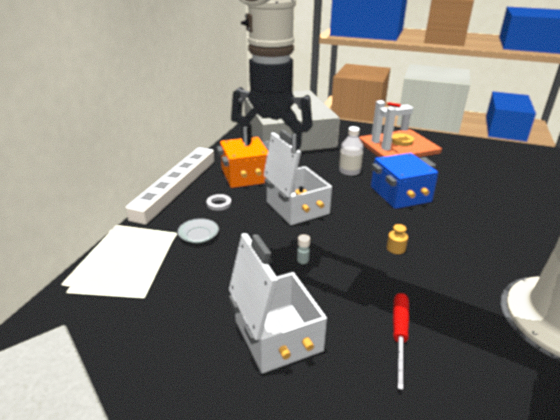

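The scene view shows two silver open boxes, with lids at about (238,185) and (375,230). In the side view they are at (297,190) and (275,310), and the farther one seems to hold something. I'll zoom in on both.

Run:
```python
import cv2,numpy as np
a=cv2.imread("pics/side0.png");b=cv2.imread("pics/scene0.png")
R=lambda i,x,y:cv2.resize(i[y:y+100,x:x+133],(400,300),interpolation=cv2.INTER_CUBIC)
S=lambda i,x,y:cv2.resize(i[y:y+150,x:x+200],(400,300),interpolation=cv2.INTER_CUBIC)
cv2.imwrite("pics/z.png",np.vstack([np.hstack([R(a,230,125),S(a,190,225)]),np.hstack([R(b,180,135),R(b,310,185)])]))
```

```text
(no output)
```

View pics/z.png

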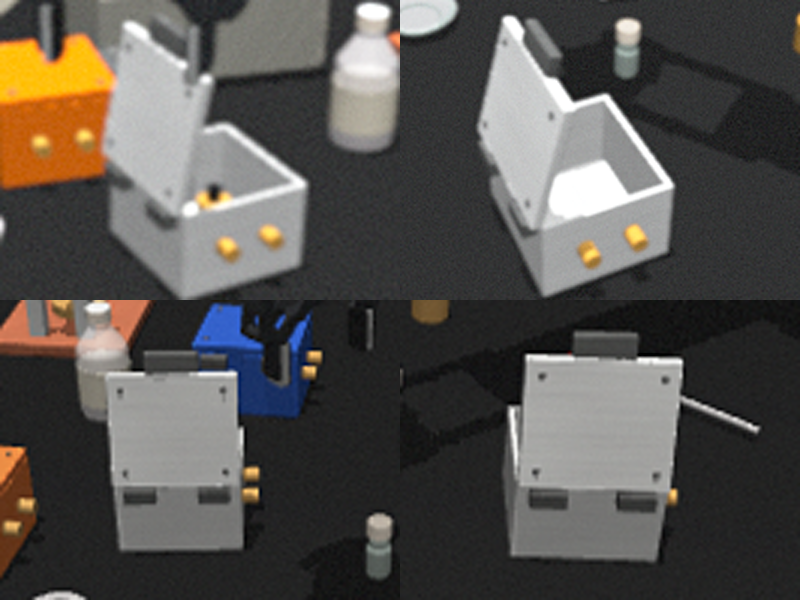

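The far box, at side (297,190), has an orange-brown object with a post inside, and the near one looks empty with a white floor. Both boxes are yawed about 45°, with the hinge faces towards the cameras. Next I'll fit their poses.

```bash
cat > fit.py <<'E'
import numpy as np
from cell import viewer
from scipy.optimize import least_squares
I={n:viewer.camera_info(n) for n in("scene","side")}
def proj(n,p):
    T=np.linalg.inv(I[n]["world_from_camera"]);c=T[:3,:3]@p+T[:3,3]
    u=I[n]["K"]@[c[0],-c[1],-c[2]];return u[:2]/u[2]
def lidp(r,y,q,o=0):
    return np.array([55-r*np.cos(q)+o*np.sin(q),y,75.5+r*np.sin(q)+o*np.cos(q)])/1e3
def W(p,v):
    c,s=np.cos(v[2]),np.sin(v[2]);return np.array([v[0]+c*p[0]-s*p[1],v[1]+s*p[0]+c*p[1],p[2]])
B=lambda x,y,z:(lambda q:np.array([x,y,z])/1e3)
L=lambda r,y,o:(lambda q:lidp(r,y,q,o))
far=[("side",B(55,60,0),(291.7,222.3)),("side",B(55,-60,0),(267.3,203.3)),("side",B(-55,60,0),(331,213.3)),("side",B(-55,60,75),(331,186)),
("scene",B(55,-60,0),(220.7,218)),("scene",B(55,60,0),(260,217.7)),("scene",L(110,-60,10),(216,160)),("scene",L(110,60,10),(259.3,159.5)),("side",L(110,-60,10),(271.7,132.3)),("side",L(110,60,0),(300.7,151))]
near=[("side",B(55,60,0),(262.5,371.5)),("side",B(55,-60,0),(236,325)),("side",B(-55,60,0),(322.5,351)),("side",B(-55,60,75),(326,317.5)),
("scene",B(55,-60,0),(347.7,270)),("scene",B(55,60,0),(395.7,271)),("scene",L(110,-60,10),(351.7,204)),("scene",L(110,60,10),(404,205)),("side",L(110,-60,10),(245,233.5)),("side",L(110,60,0),(277,278))]
if __name__=="__main__":
  for nm,o in(("far",far),("near",near)):
    f=lambda v:np.ravel([proj(n,W(g(v[3]),v))-p for n,g,p in o])
    s=least_squares(f,[.6,.1,.8,1.5],loss="soft_l1");print(nm,s.x.round(4));print(f(s.x).reshape(-1,2).round(1).tolist())
E
python3 fit.py
python3 - <<'E'
from cell import viewer
import cv2
cv2.imwrite("pics/w0.png",viewer.camera("wrist")[:,:,::-1])
E
```

```text
far [ 0.5724 -0.1974  0.8419  1.3913]
[[-0.0, 2.8], [0.5, -1.4], [-0.7, 0.0], [1.6, 0.5], [-0.9, 0.5], [0.6, 0.0], [-1.3, 0.4], [-0.7, 0.2], [-0.4, 0.5], [1.1, 0.8]]
near [0.4825 0.2137 0.762  1.3046]
[[-0.4, 2.1], [-0.1, -3.4], [1.1, -0.3], [0.7, 0.5], [-1.6, 0.4], [-1.1, 0.9], [-0.5, 0.1], [-0.3, 0.3], [-2.2, 0.1], [3.4, 1.6]]
```

View pics/w0.png

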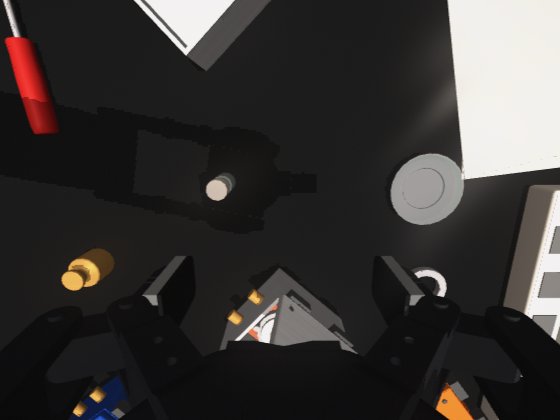

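The wrist view confirms it: the box with the fixture (white disc on a red-brown block at (268,328)) is the far one, at about (0.572, -0.197), yaw 0.84, lid about 1.39 rad. The other box, near (200,40), is empty. I'll shut the fingers and move behind the lid.

```bash
python3 -m creep '{"xyz":[[0.08,-0.153,0],[0.08,-0.153,-0.05],[0.08,-0.153,-0.1],[0.08,-0.153,-0.1],[0.08,-0.153,-0.1],[0.08,-0.153,-0.11],[0.08,-0.153,-0.11],[0.08,-0.153,-0.11]],"turn":[[0,0,-0.029],[0,0,-0.029],[0,0,-0.029],[0,0,-0.029],[0,0,-0.029],[0,0,-0.029],[0,0,-0.029],[0,0,-0.029]],"gripper":[0,0,0,0,0,0,0,0]}'
python3 - <<'E'
from cell import r,viewer
import cv2,numpy as np
a=viewer.camera("side")[60:260,180:420];b=viewer.camera("scene")[80:280,140:380]
cv2.imwrite("pics/p1.png",np.hstack([cv2.resize(i,(400,333),interpolation=2) for i in(a,b)])[:,:,::-1])
print(r.read_state(),r.tcp_to_tips)
E
```

```text
time_s: 0.82
tool_pos: [0.639, -0.1231, 0.1763]
orientation: [-0.0, 0.914, 0.407, -0.0]
wrist_force: [-0.1, 0.4, 0.2]
opening: -0.0
gripper_force: 0.0
{'time_s': 0.9167, 'q': array([-3.77303427e-01,  4.08689847e-01,  1.43579795e+00, -5.82116249e-04,
        1.30126509e+00,  3.55242130e-01]), 'joint_velocities': array([ 0.03385605, -0.0484265 ,  0.01247189,  0.02096629,  0.0324896 ,
       -0.07261182]), 'effort': array([ -0.59905171, -48.73222232, -33.56241703,  -0.07434283,
        -0.29863019,   0.54801458]), 'tool_pos': array([ 0.6380985 , -0.12407582,  0.17431016]), 'orientation': array([-0.00129093,  0.91341143,  0.40703213, -0.00165499]), 'wrist_force': array([-1.05816715, -0.28992643,  0.09679617]), 'moment': array([ 0.02240766,  0.0541781 , -0.0034291 ]), 'gripper_force': 0.0, 'opening': -0.00013853795514497664} 0.014
```

View pics/p1.png

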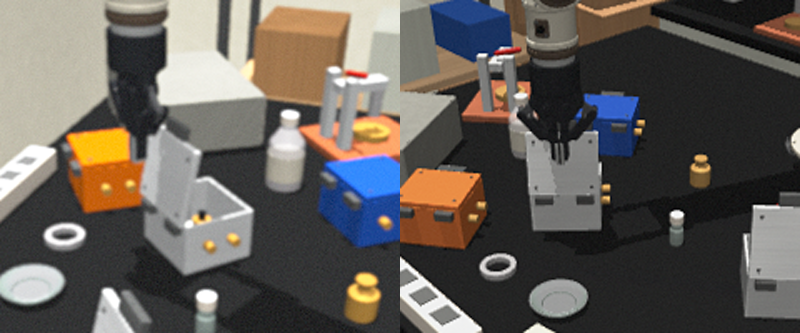

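The tip is behind the target lid (about (560,150) in the right panel) with nothing touched. Now I'll work out the arc.

Run:
```python
import numpy as np
c=np.array([.5724,-.1974]);u=np.array([np.cos(.8419),np.sin(.8419)])
P=np.array([.639,-.1231,.1763])
for q in[1.45,1.39,1.15,.9,.68,.46,.27,.12,.05,0,-.03]:
    x=55-85*np.cos(q)+10*np.sin(q)+11;z=75.5+85*np.sin(q)+10*np.cos(q)+14
    N=np.r_[c+u*x/1e3,z/1e3];print(q,N.round(4),"units/row(8):",((N-P)*10/8).round(4));P=N
```

```text
1.45 [ 0.6161 -0.1484  0.1751] units/row(8): [-0.0286 -0.0316 -0.0015]
1.39 [ 0.6127 -0.1522  0.1749] units/row(8): [-0.0043 -0.0048 -0.0002]
1.15 [ 0.5993 -0.1673  0.1712] units/row(8): [-0.0168 -0.0188 -0.0047]
0.9 [ 0.5864 -0.1817  0.1623] units/row(8): [-0.0162 -0.0181 -0.0111]
0.68 [ 0.5765 -0.1928  0.1507] units/row(8): [-0.0123 -0.0138 -0.0145]
0.46 [ 0.5686 -0.2017  0.1362] units/row(8): [-0.0099 -0.0111 -0.0182]
0.27 [ 0.5636 -0.2073  0.1218] units/row(8): [-0.0063 -0.007  -0.018 ]
0.12 [ 0.5609 -0.2102  0.1096] units/row(8): [-0.0033 -0.0037 -0.0153]
0.05 [ 0.5601 -0.2111  0.1037] units/row(8): [-0.001  -0.0011 -0.0073]
0 [ 0.5597 -0.2116  0.0995] units/row(8): [-0.0005 -0.0006 -0.0053]
-0.03 [ 0.5596 -0.2118  0.0969] units/row(8): [-0.0002 -0.0002 -0.0032]
```

```bash
python3 -m creep '{"xyz":[[-0.03,-0.033,0],[-0.03,-0.033,0],[-0.03,-0.033,0],[-0.03,-0.033,0],[-0.03,-0.033,0],[-0.03,-0.033,0],[-0.03,-0.033,0],[-0.03,-0.033,0]],"turn":[[0,0,0],[0,0,0],[0,0,0],[0,0,0],[0,0,0],[0,0,0],[0,0,0],[0,0,0]],"gripper":[0,0,0,0,0,0,0,0]}'
python3 -m creep '{"xyz":[[-0.017,-0.019,-0.003],[-0.017,-0.019,-0.003],[-0.017,-0.019,-0.003],[-0.017,-0.019,-0.004],[-0.017,-0.019,-0.005],[-0.017,-0.019,-0.006],[-0.017,-0.019,-0.007],[-0.017,-0.019,-0.007]],"turn":[[0,0,0],[0,0,0],[0,0,0],[0,0,0],[0,0,0],[0,0,0],[0,0,0],[0,0,0]],"gripper":[0,0,0,0,0,0,0,0]}'
```

```text
time_s: 1.58
tool_pos: [0.6146, -0.1491, 0.1774]
orientation: [0.0, 0.913, 0.409, 0.0]
wrist_force: [0.5, 0.9, 1.0]
opening: -0.0003
gripper_force: 0.0
time_s: 2.25
tool_pos: [0.6013, -0.1642, 0.1736]
orientation: [0.0, 0.913, 0.409, 0.0]
wrist_force: [0.9, 0.4, 1.9]
opening: -0.0003
gripper_force: 1.0
```

```bash
python3 -m creep '{"xyz":[[-0.016,-0.018,-0.009],[-0.016,-0.018,-0.010],[-0.016,-0.018,-0.011],[-0.016,-0.018,-0.011],[-0.016,-0.018,-0.012],[-0.016,-0.018,-0.013],[-0.016,-0.018,-0.014],[-0.016,-0.018,-0.014]],"turn":[[0,0,0],[0,0,0],[0,0,0],[0,0,0],[0,0,0],[0,0,0],[0,0,0],[0,0,0]],"gripper":[0,0,0,0,0,0,0,0]}'
python3 - <<'E'
from cell import r,viewer
import cv2,numpy as np
a=viewer.camera("side")[60:260,180:420];b=viewer.camera("scene")[80:280,140:380]
cv2.imwrite("pics/p2.png",np.hstack([cv2.resize(i,(400,333),interpolation=2) for i in(a,b)])[:,:,::-1])
E
```

```text
time_s: 2.92
tool_pos: [0.5884, -0.1787, 0.1639]
orientation: [0.0, 0.913, 0.409, -0.0]
wrist_force: [-0.5, -0.1, 2.4]
opening: 0.0001
gripper_force: 0.8
```

View pics/p2.png

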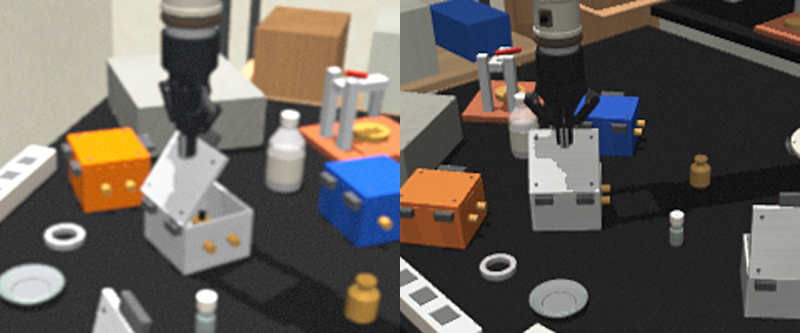

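The lid is following the fingers smoothly (tip at left-panel (188,150)) with about 2 N of contact force. Continuing down the arc.

```bash
python3 -m creep '{"xyz":[[-0.013,-0.015,-0.014],[-0.013,-0.015,-0.014],[-0.013,-0.014,-0.015],[-0.013,-0.014,-0.015],[-0.012,-0.014,-0.016],[-0.012,-0.014,-0.016],[-0.012,-0.013,-0.016],[-0.012,-0.013,-0.016]],"turn":[[0,0,0],[0,0,0],[0,0,0],[0,0,0],[0,0,0],[0,0,0],[0,0,0],[0,0,0]],"gripper":[0,0,0,0,0,0,0,0]}'
python3 -m creep '{"xyz":[[-0.01,-0.012,-0.018],[-0.01,-0.012,-0.018],[-0.01,-0.011,-0.018],[-0.01,-0.011,-0.018],[-0.01,-0.011,-0.018],[-0.01,-0.011,-0.018],[-0.009,-0.01,-0.018],[-0.009,-0.01,-0.018]],"turn":[[0,0,0],[0,0,0],[0,0,0],[0,0,0],[0,0,0],[0,0,0],[0,0,0],[0,0,0]],"gripper":[0,0,0,0,0,0,0,0]}'
python3 -m creep '{"xyz":[[-0.007,-0.008,-0.018],[-0.007,-0.008,-0.018],[-0.007,-0.008,-0.018],[-0.006,-0.007,-0.018],[-0.006,-0.007,-0.018],[-0.005,-0.006,-0.018],[-0.005,-0.006,-0.018],[-0.005,-0.006,-0.018]],"turn":[[0,0,0],[0,0,0],[0,0,0],[0,0,0],[0,0,0],[0,0,0],[0,0,0],[0,0,0]],"gripper":[0,0,0,0,0,0,0,0]}'
```

```text
time_s: 3.68
tool_pos: [0.5784, -0.1898, 0.1517]
orientation: [0.0, 0.913, 0.409, -0.0]
wrist_force: [-0.6, 0.2, 1.2]
opening: -0.0
gripper_force: 0.8
time_s: 4.35
tool_pos: [0.5707, -0.1986, 0.1373]
orientation: [0.0, 0.913, 0.409, -0.0]
wrist_force: [0.5, -0.3, 2.0]
opening: 0.0002
gripper_force: 0.6
time_s: 5.02
tool_pos: [0.5659, -0.204, 0.1228]
orientation: [-0.0, 0.913, 0.409, -0.0]
wrist_force: [0.1, -0.0, 1.6]
opening: 0.0006
gripper_force: 0.6
```

Tip is at 109 mm and the shut lid's top is at 85.5 mm, so I'll slow down from here.

```bash
python3 -m creep '{"xyz":[[-0.004,-0.005,-0.015],[-0.004,-0.005,-0.015],[-0.004,-0.004,-0.015],[-0.003,-0.004,-0.015],[-0.003,-0.003,-0.014],[-0.003,-0.003,-0.013],[-0.002,-0.002,-0.012],[-0.002,-0.002,-0.01]],"turn":[[0,0,0],[0,0,0],[0,0,0],[0,0,0],[0,0,0],[0,0,0],[0,0,0],[0,0,0]],"gripper":[0,0,0,0,0,0,0,0]}'
python3 -m creep '{"xyz":[[-0.001,-0.001,-0.01],[-0.001,-0.001,-0.01],[-0.001,-0.001,-0.009],[-0.001,-0.001,-0.008],[-0.001,-0.001,-0.008],[0,0,-0.007],[0,0,-0.007],[0,0,-0.007]],"turn":[[0,0,0],[0,0,0],[0,0,0],[0,0,0],[0,0,0],[0,0,0],[0,0,0],[0,0,0]],"gripper":[0,0,0,0,0,0,0,0]}'
```

```text
time_s: 5.68
tool_pos: [0.5635, -0.2069, 0.1121]
orientation: [0.0, 0.913, 0.409, -0.0]
wrist_force: [-0.3, 0.5, 1.1]
opening: -0.0004
gripper_force: 0.5
time_s: 6.35
tool_pos: [0.563, -0.2073, 0.1056]
orientation: [0.0, 0.913, 0.409, 0.0]
wrist_force: [-0.1, -0.1, 1.4]
opening: -0.0002
gripper_force: 0.5
```

```bash
python3 -m creep '{"xyz":[[0,0,-0.007],[0,0,-0.007],[0,0,-0.007],[0,0,-0.007],[0,0,-0.007],[0,0,-0.006],[0,0,-0.006],[0,0,-0.006]],"turn":[[0,0,0],[0,0,0],[0,0,0],[0,0,0],[0,0,0],[0,0,0],[0,0,0],[0,0,0]],"gripper":[0,0,0,0,0,0,0,0]}'
python3 -m creep '{"xyz":[[0,0,-0.006],[0,0,-0.006],[0,0,-0.005],[0,0,-0.005]],"turn":[[0,0,0],[0,0,0],[0,0,0],[0,0,0]],"gripper":[0,0,0,0]}'
```

```text
time_s: 7.02
tool_pos: [0.563, -0.2073, 0.1002]
orientation: [0.0, 0.913, 0.409, -0.0]
wrist_force: [-0.1, -0.5, 1.0]
opening: 0.0001
gripper_force: 0.5
time_s: 7.35
tool_pos: [0.563, -0.2074, 0.0994]
orientation: [-0.0, 0.913, 0.409, -0.0]
wrist_force: [-6.3, 2.3, 13.0]
opening: 0.0003
gripper_force: 6.2
```

Firm contact at tip height 85.4 mm matches the shut lid top. I'll lift off and check.

```bash
python3 -m creep '{"xyz":[[0,0,0],[0,0,0.03],[0,0,0.1],[0,0,0.2],[0,0,0.3],[0,0,0.3],[0,0,0.2],[0,0,0]],"turn":[[0,0,0],[0,0,0],[0,0,0],[0,0,0],[0,0,0],[0,0,0],[0,0,0],[0,0,0]],"gripper":[0,0,0,0,0,0,0,0]}'
python3 - <<'E'
from cell import r,viewer
import cv2,numpy as np
a=viewer.camera("side")[110:390,180:420];b=viewer.camera("scene")[110:390,180:420]
cv2.imwrite("pics/p3.png",np.hstack([cv2.resize(i,(400,467),interpolation=2) for i in(a,b)])[:,:,::-1])
E
```

```text
time_s: 8.02
tool_pos: [0.5657, -0.2087, 0.2176]
orientation: [0.004, 0.913, 0.409, 0.003]
wrist_force: [1.0, 0.3, 0.2]
opening: 0.0002
gripper_force: 0.0
```

View pics/p3.png

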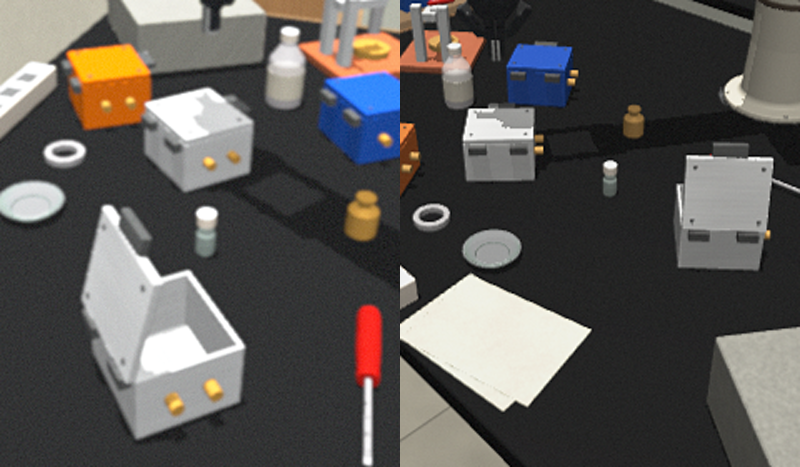

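The fixture box, at left-panel (200,130), is flat shut. The empty box's lid still stands open, and the gripper is clear of everything.

```bash
python3 -c "
from cell import order;print(order.finish_job())"
```

```text
the job is handed in; nothing more can be done
None
```

The lid of the box with the sample fixture was lowered gently until fully shut, the empty box's lid was left open, and the job was handed in at about 8 s with the robot touching nothing; no verdict was returned.

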